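Shear machine into third gear and started

TASK

The shear machine's gear lever is in neutral: with the fingertips, push it across to the right and then forward into third, fully home, without letting it enter any other slot; then press the green start button all the way down and let go. Only push the lever, never take it between the fingers, don't press the red stop button or start the machine before it is in gear, and leave the loose things on the machine and the bench where they are.

Things in the scene. Friction and masses are not known exactly. Their poses are not given: they have to be found in the camera images.
- machine: Shear machine, fixed, placed and yawed anew each time. Origin on the table under the gate's centre; x forward (roughly away from the robot), y left, z up. Gearbox: teal deck 125 mm above the table, from 75 mm on the robot's side of the origin to 150 mm forward, 115 mm to each side. Left of it the bed and shear box (highest: a yoke at y 310 mm, 206 mm up); forward of it a motor below deck height.
- gate (a point): Centre of the gear lever's H gate, on the upper face of its aluminium plate (120 x 110 mm, 150 mm above the table), axes as machine. Cross slot (neutral) along y through this point; two long slots along x, 18 mm left and right of it, each to 28 mm forward and back; all 16 mm wide. Dots mark the slots: 1 forward left, 2 back left, 3 forward right (three dots in a row), 4 back right.
- knob (a point): Centre of the black ball knob (40 mm across) of the gear lever (stem 12 mm thick, z up along it). It swings about a point 70 mm below gate, 165 mm from this centre; upright, the centre is 245 mm above the table. In neutral it goes 41 mm left or right of the gate's centre, about 240 mm up there; home in third it is about 45 mm forward, 38 mm right and 234 mm up.
- selector (a joint): Gear lever across the gate, rad: 0 in the middle, +0.25 right (the side of slots 3 and 4), -0.25 left (hard stops); it starts in the left half. It can leave neutral forward or back only within about 0.03 rad of either end; in third it reads 0.22 to 0.25. Moving it takes 3 to 5 N at the knob; it stays where it is left (no spring, no detent).
- lever (a joint): Gear lever fore and aft, rad: 0 neutral, +0.28 fully forward (slots 1 and 3), -0.28 fully back (slots 2 and 4), where a hard stop ends it. In neutral it has 0.03 to 0.04 rad of play each way. It too takes 3 to 5 N and stays where it is left.
- start_top (a point): Centre of the top of the green start button (30 mm across, facing up, 107 mm above the table, 10 mm proud of its round black collar, 46 mm wide); it moves down with the button. It is on the grey push-button box, top 85 mm above the table, on the robot's side of the gearbox: 111 mm from the gate's centre towards the robot, 36 mm to its right.
- start (a joint): How far the start button is pressed, m: 0 up, 0.006 fully down (about 5 N). It springs back up when let go.
- stop_top (a point): Centre of the top of the red stop button, of the same form and height, 72 mm to the left of the start button. Leave it alone.
- stop (a joint): How far the stop button is pressed, m: 0 up, 0.006 down.
- tin_deck: Bystander, leave it alone. Round lidded tin, 57 mm across, 36 mm high, on the gearbox deck forward left of the gate. Origin: centre of its underside.
- pad: Bystander, leave it alone. Brass loading pad, 50 mm across, 22 mm high with its stub, on the deck forward right of the gate. Origin: centre of its underside.
- tin_table: Bystander, leave it alone. Round lidded tin, 57 mm across, 36 mm high, on the bench. Origin: centre of its underside.
- cutter: Bystander, leave it alone. Steel sample-cutter ring, 76 mm across, 28 mm high, on the bench. Origin: centre of its underside.
- weight: Bystander, leave it alone. Brass weight, 68 mm across, 52 mm high with its knob, on the bench. Origin: centre of its underside.
- bottle: Bystander, leave it alone. White bottle with a blue cap, 64 mm across, 120 mm high, on the bench. Origin: centre of its underside.
- spatula: Bystander, leave it alone. Spatula, 200 mm long, lying on the bench along its x axis.
- driver: Bystander, leave it alone. Screwdriver, 190 mm long, lying on the bench along its x axis.

How it is judged (in metres and radians):
On the way, in this order (a step that is already met when the one before it is completed fails the run):
1. the lever is pushed across neutral to the right, onto the side of slots 3 and 4 (value of joint selector above 0.19 rad and value of joint lever between -0.1 and 0.12 rad).
2. the lever is forward in the third slot, fully home (value of joint selector above 0.19 rad and value of joint lever above 0.245 rad), for 0.1 s.
3. the start button is pressed all the way down while the lever is in third (all of step 2 and value of joint start above 0.005 m), for 0.05 s.
At the end, for the whole second after the job is handed in: The gear lever rests in the third slot (across reading over 0.19 rad, fore-and-aft reading over 0.245 of 0.28 rad), still; both buttons are up again (less than 1.5 mm down); the loose things are within 25 mm of where they stood (all of step 2 and velocity of joint selector between -0.05 and 0.05 rad/s and velocity of joint lever between -0.05 and 0.05 rad/s and value of joint each of start, stop below 0.0015 m and distance of each of tin_deck, pad, tin_table, cutter, weight, bottle, spatula, driver from where it was at the start of the episode below 0.025 m); the robot touches nothing.
It fails at once if the lever enters the first, second or fourth slot ((value of joint lever above 0.12 rad and value of joint selector below 0.15 rad) or value of joint lever below -0.12 rad).
It fails at once if the start button is pressed before the lever is home in third (value of joint start above 0.0035 m and not (value of joint selector above 0.19 rad and value of joint lever above 0.245 rad)).
It fails at once if the red stop button is pressed (value of joint stop above 0.0025 m).
It fails at once if the lever's knob or stem is taken between the fingers (x of the grasp point in the frame of knob between -0.012 and 0.012 m and y of the grasp point in the frame of knob between -0.012 and 0.012 m and z of the grasp point in the frame of knob between -0.09 and 0.022 m).
It fails at once if a loose thing on the machine or bench is pushed away, lifted or carried off (distance of any of tin_deck, pad, tin_table, cutter, weight, bottle, spatula, driver from where it was at the start of the episode above 0.025 m).
It also fails if it takes over 48 s, if anything falls off the work surface, if the arm or the gripper's body presses on something with over 40 N, if the wrist force passes 120 N, or if a joint passes its speed limit or range.

ROBOT

A 6-joint arm with a two-finger parallel gripper is mounted at the origin on the work surface. World frame = base frame: x ahead of the robot, y to its left, z up, the work surface at z = 0. Lengths are in m, angles in degrees, forces in N, time in s.
With the tool pointing down it reaches from about 0.3 to 0.75 m from the base axis. Payload 8.5 kg.
Tool frame: the origin (TCP) lies on the centre line of the jaws, within the pads' length; the fingertips stand env.tips_ahead ahead of it and the grasp point (between the pads) lies 8 mm behind it (env.tips_ahead is the distance from the TCP to the fingertips, in m); z points along the fingers, y is the direction in which the jaws open and shut (so a half turn about z gives the same grasp; the last joint's range is limited). The gripper opens to 85 mm and grips with 20 to 120 N. Pads are 22 mm wide; open, the fingers measure 114 mm over their backs; the gripper's body (76 mm by 85 mm) begins 54 mm behind the grasp point. The pads swing forward as they close: fully open they stand 13 mm farther back than shut.
Start: joints at [52.981, 21.807, 74.336, -0, 83.858, -12.336], TCP at [0.23, 0.5, 0.242] pointing down, gripper open.
Joint ranges: [-178.18, 178.18], [-50.72, 133.34], [12.68, 142.11], [-81.47, 261.47], [9.98, 163.14], [-165.26, 165.26]. Speed limits (degrees/s): [136.94, 136.94, 180, 180, 180, 180].

INTERFACE

Orientations are given as a 3x3 rotation matrix whose columns are the frame's x, y, z axes.
In Python, from rig import env gives the robot as it stands.
- The arm moves only by the tool servo_tool, never from a script. Its argument "commands" is a list of rows, each an object with "linear": the shift along the tool's x, y, z in mm, a list of three; "angular": the turn, a rotation vector about the tool's x, y, z in degrees, a list of three; "gripper": the opening, from -1 (shut) to 1 (fully open). In form: [{"linear": [x, y, z], "angular": [rx, ry, rz], "gripper": gripper}, ...]. A call has 1 to 20 rows; each row is the pose to reach, as a shift and turn from the pose commanded when the call began, along the tool's axes at that moment; what a row does not reach only later rows make up. A row lasts 1/10 s, in which the tool goes at most 50 mm and 8.59 degrees, less where a joint would pass 70% of its speed; a pose out of reach is approached as far as the arm can. A call with a gripper value outside its range is refused whole. The fingers move at their own pace and stop on an object; "force" is the grip in N (left out, the last holds). Time passes only in rows, so rows that repeat a pose let the fingers close. It gives the time, the measured TCP pose, the force and the opening at its end, in the units of the state.
- env.observe(): the state, without advancing time (a new reading comes with each control period).
- env.get_image(name): name is "scene" or "top" or "wrist"; returns a dict with "frame" (420x560x3 uint8, blue, green, red), "fx", "fy", "cx", "cy" (pixels), "cam_to_world" (4x4, takes a point from camera to world coordinates); the wrist camera has in their place "T_tool_cam" (4x4, takes a point from camera to tool coordinates, whose origin is the TCP and whose axes are the flange's). Camera axes: x right, y up, looking along -z (the intrinsics and any distortion apply to the point x, -y, -z); pixel columns grow to the right and rows downward; lengths in m; the calibration is good to about 2 mm. A picture is of the moment at which its call begins: read the wrist's pose just before it. There is no depth.
- env.close_job(): hands the job in, once; it reports no verdict.
Trained networks look in a picture, given as the dict that the camera call returned (one of the last four; its "shot" number tells which), for a name from the list of things; names that differ only in an ending like _2 or _b are one class to them, and where a whole thing is asked for, a point or a joint stands for the part that bears it (a point fixed in the world has none). Each returns a list of dicts, best first, with "confidence" (0 to 1); they miss things now and then, are a little off and sometimes report something else, mostly with a low value. They report only what shows in the picture. A call takes as long as a camera call.
- env.trace(picture, query): "pixels" (420x560 bool, what is visible of it) and "extent" ([left, top, right, bottom] in pixels, round what is visible of it).
The state is a dict: "time_s": time; "q": joint angles; "qvel": joint speeds; "joint_efforts": joint torques, N m; "position": TCP position; "tool_rot": TCP orientation; "ft_force": force on the tool from outside, world axes, zero at the start; "wrist_torque": the same for the moment, N m; "grip_width": finger opening in m.
Only numpy, scipy, OpenCV 4.12 (cv2) and the standard library are available. Lean on these libraries where they do the work, as an engineer would, in place of code of your own. Each camera call takes 0.05 s, during which the arm holds its last target.

## Working session

There is one attempt and no reset: what is moved stays moved. The work goes in short steps, Python scripts to look and compute and a tool call to move; the robot and the scene stay as the last step left them, time stands still between calls to the robot, and variables do not carry over. Pictures are saved under pics/ and viewed, and the job is handed in when it is done.

Besides the shell and the picture viewer there is one more tool, called after ">>>" as name(argument=value, ...), one argument or row to a line, values as JSON. servo_tool: Moves the arm, as the interface text tells. Its arguments: {"type":"object","properties":{"commands":{"type":"array","items":{"type":"object","properties":{"linear":{"type":"array","items":{"type":"number"}},"angular":{"type":"array","items":{"type":"number"}},"gripper":{"type":"number"}}}},"force":{"type":"number"}},"required":["commands"]}

```bash
mkdir -p pics; ls; python3 - <<'E'
from rig import env
import cv2
s=env.observe(); print(s, env.tips_ahead)
for n in ("scene","top","wrist"):
    p=env.get_image(n); cv2.imwrite(f"pics/{n}0.png",p["frame"]); print(n,p["fx"],p["cx"],p["cy"],p.get("cam_to_world",p.get("T_tool_cam")))
    for q in ("knob","start_top","stop_top","gate","machine","tin_deck","pad"):
        try:
            r=env.trace(p,q); print(q,[(d["confidence"],d["extent"]) for d in r[:2]])
        except Exception as e: print(q,e)
E
```

```text
pics
{'time_s': 0.0, 'q': array([ 5.29799327e+01,  2.18404538e+01,  7.43862207e+01,  1.17600746e-03,
        8.38581741e+01, -1.23350836e+01]), 'qvel': array([-0.04443946, -0.00776865, -0.05972996, -0.06658257,  0.01357261,
       -0.05951422]), 'joint_efforts': array([ 9.02535830e-04, -4.48460662e+01, -2.31276834e+01, -1.11663062e-04,
        4.73117878e-03,  4.05986604e-07]), 'position': array([0.22951049, 0.49950924, 0.24170816]), 'tool_rot': array([[-9.08616586e-01,  4.17630309e-01, -9.07927625e-04],
       [ 4.17631160e-01,  9.08615895e-01, -1.17008908e-03],
       [ 3.36292809e-04, -1.44234121e-03, -9.99998903e-01]]), 'ft_force': array([-0.87049877, -0.39860545,  0.80987087]), 'wrist_torque': array([-0.01384694,  0.00707193,  0.02258494]), 'grip_width': 0.08527658425967904} 0.011
scene 472.84138279062836 280.70632486046674 206.86551616813355 [[-0.8461096  -0.29954008  0.44087899  1.17449942]
 [ 0.53277867 -0.49960268  0.6830403   0.87115699]
 [ 0.01566638  0.81281788  0.58230719  0.97057339]
 [ 0.          0.          0.          1.        ]]
knob [(0.7, [244.5, 173.2, 258.8, 2
[... 684 characters left out ...]

stop_top [(0.52, [276.5, 226.8, 288.0, 240.8])]
gate [(0.86, [89.7, 99.6, 345.9, 250.9])]
machine [(0.83, [91.0, 98.1, 348.6, 250.3])]
tin_deck [(0.7, [268.8, 138.3, 287.1, 158.1]), (0.33, [292.9, 171.7, 306.1, 192.2])]
pad [(0.58, [324.9, 151.7, 341.5, 171.4])]
wrist 290.40892821824264 275.65948991799553 213.189987581009 [[-2.46568688e-04  9.56674915e-01  2.91158111e-01  7.39374144e-02]
 [ 9.99999902e-01  3.42810654e-04 -2.79537774e-04 -3.67715768e-04]
 [-3.67238879e-04  2.91158013e-01 -9.56674906e-01 -1.32317379e-01]
 [ 0.00000000e+00  0.00000000e+00  0.00000000e+00  1.00000000e+00]]
knob []
start_top []
stop_top []
gate []
machine []
tin_deck [(0.74, [202.8, 282.1, 255.9, 337.6])]
pad []
```

```bash
python3 - <<'E'
import cv2
a=cv2.imread("pics/top0.png")
cv2.imwrite("pics/topc.png",cv2.resize(a[90:270,180:420],None,fx=3.3,fy=3.3,interpolation=cv2.INTER_CUBIC))
a=cv2.imread("pics/scene0.png")
cv2.imwrite("pics/scenec.png",cv2.resize(a[150:330,180:420],None,fx=3.3,fy=3.3,interpolation=cv2.INTER_CUBIC))
E
```

```text
(no output)
```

View pics/topc.png

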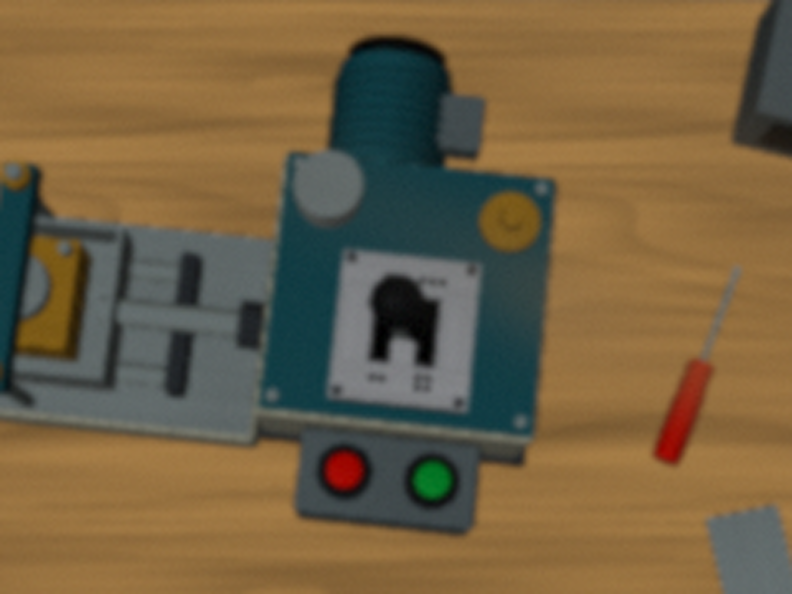

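View pics/scenec.png

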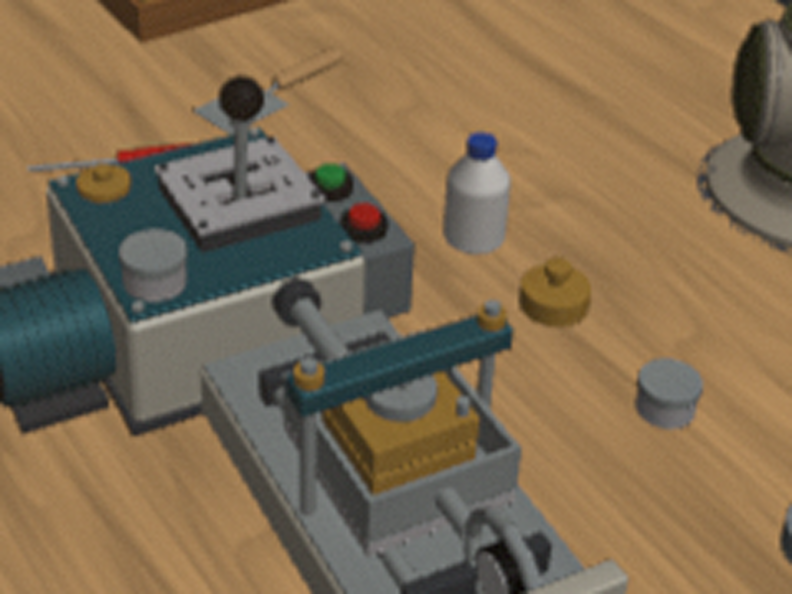

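View pics/top0.png

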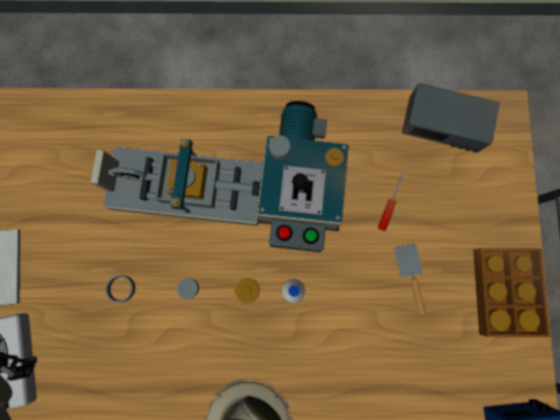

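```bash
cat > h.py <<'E'
import numpy as np, cv2
def proj(p,X):
    T=np.linalg.inv(np.array(p["cam_to_world"])); X=np.atleast_2d(X)
    c=X@T[:3,:3].T+T[:3,3]
    return np.c_[p["cx"]+p["fx"]*c[:,0]/-c[:,2], p["cy"]-p["fy"]*c[:,1]/-c[:,2]]
def cen(m,box):
    l,t,r,b=box; mm=np.zeros_like(m); mm[t:b,l:r]=m[t:b,l:r]
    v,u=np.nonzero(mm); return np.array([u.mean(),v.mean()]),len(u)
def M(x): 
    c,s=np.cos(x[2]),np.sin(x[2]); return np.array([[c,-s,0],[s,c,0],[0,0,1]]),np.array([x[0],x[1],0])
E
python3 - <<'E'
from h import *; from rig import env
from scipy.optimize import least_squares
pt=env.get_image("top"); ps=env.get_image("scene")
def cols(f):
    f=f.astype(int); b,g,r=f[...,0],f[...,1],f[...,2]
    return (g>r+40)&(g>b+25),(r>g+80)&(r>b+80),(f.max(2)<45)
g,r,k=cols(pt["frame"]); gt,n1=cen(g,(270,220,330,250)); rt,n2=cen(r,(270,220,330,250))
g2,r2,k2=cols(ps["frame"]); gs,n3=cen(g2,(270,190,300,215)); rs,n4=cen(r2,(275,205,305,230))
print(gt,n1,rt,n2,gs,n3,rs,n4)
cr=lambda u,v:(180+(u+.5)/3.3-.5,90+(v+.5)/3.3-.5)
obj=[[-.111,-.036,.106],[-.111,.036,.106],[.06,.055,.15],[.06,-.055,.15],[-.06,-.055,.15],[-.06,.055,.15],[.15,.115,.125],[.15,-.115,.125],[-.075,-.115,.125]]
img=np.array([gt,rt,cr(345,248),cr(481,263),cr(468,411),cr(328,398),cr(289,153),cr(554,181),cr(533,438)])
obj=np.array(obj)
def res(x,full=False):
    R,t=M(x); e=proj(pt,obj@R.T+t)-img; e2=proj(ps,obj[:2]@R.T+t)-np.array([gs,rs])
    return (e,e2) if full else np.r_[e.ravel(),e2.ravel()]
s=least_squares(res,[.6,-.1,-.1]); print(s.x,np.degrees(s.x[2])); print(*[a.round(1) for a in res(s.x,True)])
# knob
kt,n=cen(k,(286,170,312,187)); print("kt",kt,n)
ks,n=cen(k2,(240,168,264,190)); print("ks",ks,n)
R,t=M(s.x)
def kn(a): # selector s, lever l
    return R@(np.array([0,0,.08])+.165*a/np.linalg.norm(a))+t
def rk(v):
    P=kn(np.array([np.tan(v[1]),-np.tan(v[0]),1])); return np.r_[proj(ps,P)[0]-ks, proj(pt,P)[0]-kt]
o=least_squares(rk,[0,0]); print("sel,lev",o.x,o.fun,kn(np.array([np.tan(o.x[1]),-np.tan(o.x[0]),1])))
print("start",R@obj[0]+t,"stop",R@obj[1]+t)
np.save("pose.npy",s.x)
E
```

```text
[310.54545455 234.98181818] 110 [283.74226804 232.08247423] 97 [279.65853659 202.6097561 ] 41 [290.22222222 214.68888889] 45
[ 0.62114011 -0.14328499 -0.10511419] -6.02259938460002
[[ 0.1  0.1]
 [ 0.1  0.1]
 [-0.5  0.6]
 [-0.2  0.5]
 [-0.6  0.3]
 [-0.4 -0.3]
 [-1.7 -2.1]
 [ 1.8 -1.9]
 [ 1.   1.6]] [[ 0.4 -0.8]
 [ 0.1 -0.7]]
kt [301.22395833 180.92708333] 192
ks [252.625      179.63392857] 112
sel,lev [-0.04007524  0.00186965] [-0.19416112 -0.39318465 -0.24141526  0.05201867] [ 0.62214025 -0.13674319  0.24486723]
start [ 0.50697562 -0.16744009  0.106     ] stop [ 0.51452992 -0.09583749  0.106     ]
```

>>> servo_tool(
  commands=[
    {"linear":[0,0,-45],"angular":[0,0,0],"gripper":-1},
    {"linear":[0,0,-90],"angular":[0,0,0],"gripper":-1},
    {"linear":[-50,-30,-90],"angular":[0,0,-2],"gripper":-1},
    {"linear":[-90,-53,-90],"angular":[0,0,-4],"gripper":-1},
    {"linear":[-130,-77,-90],"angular":[0,0,-6],"gripper":-1},
    {"linear":[-170,-101,-90],"angular":[0,0,-8],"gripper":-1},
    {"linear":[-210,-125,-90],"angular":[0,0,-9],"gripper":-1},
    {"linear":[-250,-148,-90],"angular":[0,0,-10],"gripper":-1},
    {"linear":[-290,-172,-90],"angular":[0,0,-11],"gripper":-1},
    {"linear":[-330,-196,-90],"angular":[0,0,-12],"gripper":-1},
    {"linear":[-370,-219,-90],"angular":[0,0,-13],"gripper":-1},
    {"linear":[-410,-243,-90],"angular":[0,0,-14],"gripper":-1},
    {"linear":[-450,-267,-90],"angular":[0,0,-15],"gripper":-1},
    {"linear":[-490,-290,-90],"angular":[0,0,-16],"gripper":-1},
    {"linear":[-530,-314,-90],"angular":[0,0,-17],"gripper":-1},
    {"linear":[-570,-338,-90],"angular":[0,0,-18],"gripper":-1},
    {"linear":[-602,-356,-90],"angular":[0,0,-18.7],"gripper":-1},
    {"linear":[-602,-356,-90],"angular":[0,0,-18.7],"gripper":-1},
    {"linear":[-602,-356,-90],"angular":[0,0,-18.7],"gripper":-1},
  ],
)

```text
time_s: 3.2
position: [0.6281, -0.0755, 0.3317]
tool_rot: [[-0.994, 0.105, -0.001], [0.105, 0.994, 0.001], [0.001, 0.0, -1.0]]
ft_force: [0.7, 0.6, 0.4]
grip_width: 0.0002
```

```bash
python3 - <<'E'
from h import *; from rig import env
s=env.observe(); print(s["time_s"],s["position"],s["tool_rot"].round(3),s["grip_width"],s["ft_force"])
x=np.load("pose.npy");R,t=M(x)
print("tcp in machine",R.T@(s["position"]-t))
p=env.get_image("wrist"); cv2.imwrite("pics/w1.png",p["frame"])
p=env.get_image("scene"); cv2.imwrite("pics/s1.png",cv2.resize(p["frame"][100:280,180:420],None,fx=3.3,fy=3.3))
E
```

```text
3.2 [ 0.62810283 -0.07553579  0.33170306] [[-0.994  0.105 -0.001]
 [ 0.105  0.994  0.001]
 [ 0.001  0.    -1.   ]] 0.00023056872453563188 [0.67966545 0.55065898 0.38071771]
tcp in machine [-1.84006869e-04  6.81058010e-02  3.31703057e-01]
```

View pics/w1.png

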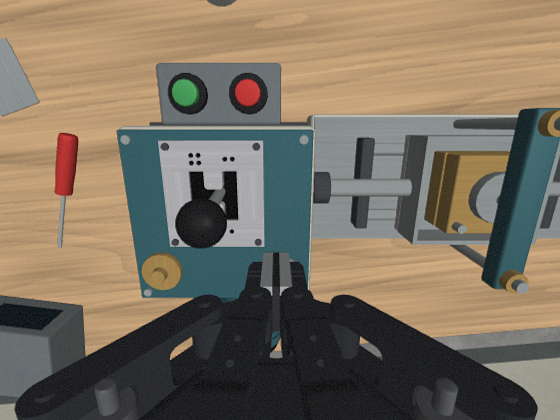

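View pics/s1.png

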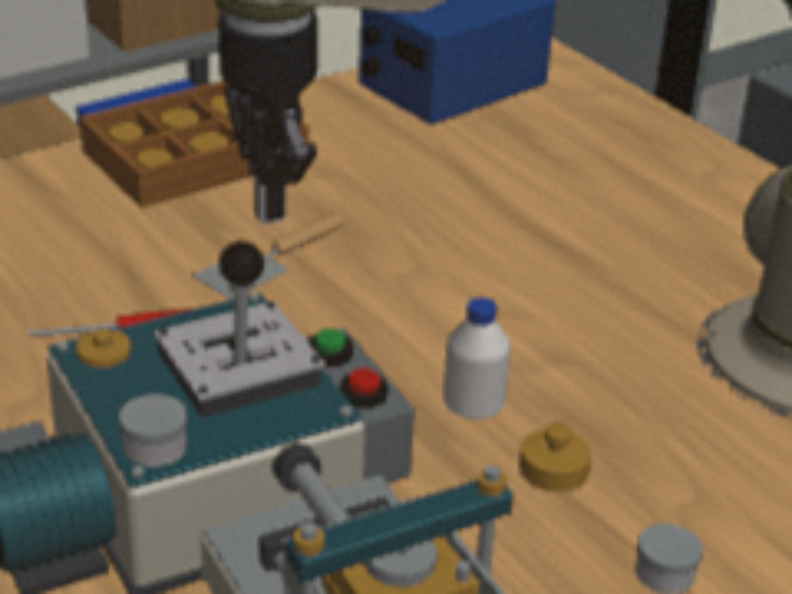

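>>> servo_tool(
  commands=[
    {"linear":[0,0,40],"angular":[0,0,0],"gripper":-1},
    {"linear":[0,0,80],"angular":[0,0,0],"gripper":-1},
    {"linear":[0,0,97],"angular":[0,0,0],"gripper":-1},
    {"linear":[0,0,97],"angular":[0,0,0],"gripper":-1},
    {"linear":[0,-15,97],"angular":[0,0,0],"gripper":-1},
    {"linear":[0,-25,97],"angular":[0,0,0],"gripper":-1},
    {"linear":[0,-30,97],"angular":[0,0,0],"gripper":-1},
    {"linear":[0,-35,97],"angular":[0,0,0],"gripper":-1},
    {"linear":[0,-40,97],"angular":[0,0,0],"gripper":-1},
    {"linear":[0,-45,97],"angular":[0,0,0],"gripper":-1},
    {"linear":[0,-50,97],"angular":[0,0,0],"gripper":-1},
    {"linear":[0,-55,97],"angular":[0,0,0],"gripper":-1},
    {"linear":[0,-60,97],"angular":[0,0,0],"gripper":-1},
    {"linear":[0,-65,97],"angular":[0,0,0],"gripper":-1},
  ],
)

```text
time_s: 4.7
position: [0.6211, -0.1402, 0.2351]
tool_rot: [[-0.995, 0.104, -0.0], [0.104, 0.995, 0.0], [0.0, 0.0, -1.0]]
ft_force: [0.3, 4.0, 0.7]
grip_width: -0.0001
```

```bash
cat > look.py <<'E'
import sys
from h import *; from rig import env
n=sys.argv[1]
s=env.observe(); x=np.load("pose.npy");R,t=M(x)
print(s["time_s"],"tcp in machine",(R.T@(s["position"]-t)).round(4),"F mach",(R.T@s["ft_force"]).round(1))
p=env.get_image("wrist"); w=p["frame"]
q=env.get_image("scene"); f=q["frame"]
a=cv2.resize(f[130:250,200:320],(400,400)); b=cv2.resize(w[60:340,60:340],(400,400))
cv2.imwrite(f"pics/{n}.png",np.hstack([a,b]))
E
python3 look.py L2
```

```text
4.7 tcp in machine [-0.0003  0.0031  0.2351] F mach [-0.1  4.   0.7]
```

View pics/L2.png

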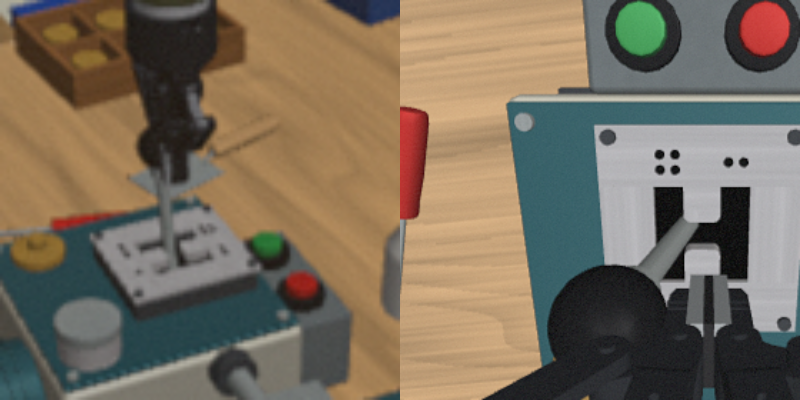

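>>> servo_tool(
  commands=[
    {"linear":[0,-3,0],"angular":[0,0,0],"gripper":-1},
    {"linear":[0,-6,0],"angular":[0,0,0],"gripper":-1},
    {"linear":[0,-8,0],"angular":[0,0,0],"gripper":-1},
    {"linear":[0,-10,0],"angular":[0,0,0],"gripper":-1},
    {"linear":[0,-10,0],"angular":[0,0,0],"gripper":-1},
  ],
)

```text
time_s: 5.3
position: [0.6201, -0.15, 0.2351]
tool_rot: [[-0.995, 0.104, -0.0], [0.104, 0.995, -0.0], [0.0, -0.0, -1.0]]
ft_force: [0.1, 1.6, -1.8]
grip_width: -0.0001
```

>>> servo_tool(
  commands=[
    {"linear":[0,-2,0],"angular":[0,0,0],"gripper":-1},
    {"linear":[0,-4,0],"angular":[0,0,0],"gripper":-1},
    {"linear":[0,-4,0],"angular":[0,0,0],"gripper":-1},
  ],
)

```text
time_s: 5.6
position: [0.6199, -0.1516, 0.2352]
tool_rot: [[-0.995, 0.103, -0.0], [0.103, 0.995, 0.004], [0.0, 0.004, -1.0]]
ft_force: [1.2, 12.1, -2.1]
grip_width: -0.0001
```

```bash
python3 look.py L3
```

```text
5.6 tcp in machine [-0.0004 -0.0084  0.2352] F mach [-0.1 12.1 -2.1]
```

View pics/L3.png

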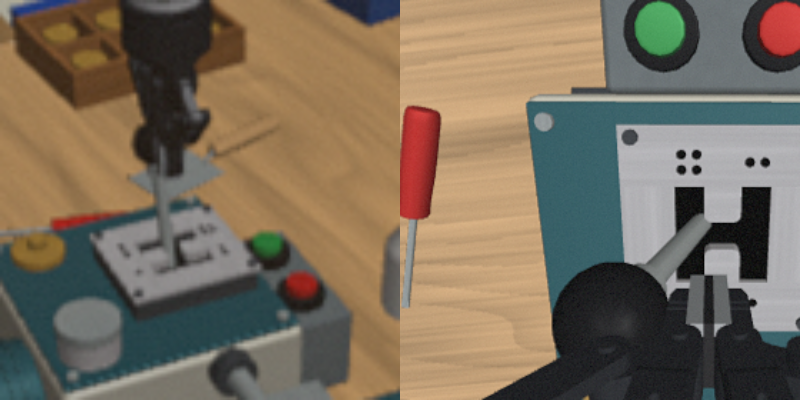

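>>> servo_tool(
  commands=[
    {"linear":[0,10,0],"angular":[0,0,0],"gripper":-1},
    {"linear":[0,22,0],"angular":[0,0,0],"gripper":-1},
    {"linear":[20,24,4],"angular":[0,0,0],"gripper":-1},
    {"linear":[45,24,8],"angular":[0,0,0],"gripper":-1},
    {"linear":[65,24,8],"angular":[0,0,0],"gripper":-1},
    {"linear":[65,24,8],"angular":[0,0,0],"gripper":-1},
    {"linear":[65,0,8],"angular":[0,0,0],"gripper":-1},
    {"linear":[65,-20,8],"angular":[0,0,0],"gripper":-1},
    {"linear":[65,-30,8],"angular":[0,0,0],"gripper":-1},
    {"linear":[65,-30,8],"angular":[0,0,0],"gripper":-1},
  ],
)

```text
time_s: 6.7
position: [0.5524, -0.1777, 0.2273]
tool_rot: [[-0.994, 0.106, 0.0], [0.106, 0.994, -0.0], [-0.0, -0.0, -1.0]]
ft_force: [-1.0, 1.3, 0.1]
grip_width: -0.0002
```

```bash
python3 look.py L4
```

```text
6.7 tcp in machine [-0.0647 -0.0415  0.2273] F mach [-1.1  1.2  0.1]
```

View pics/L4.png

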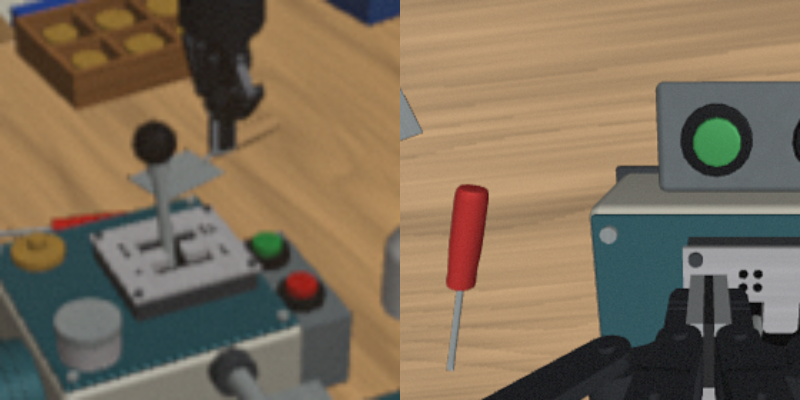

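>>> servo_tool(
  commands=[
    {"linear":[-15,0,0],"angular":[0,0,0],"gripper":-1},
    {"linear":[-25,0,0],"angular":[0,0,0],"gripper":-1},
    {"linear":[-30,0,0],"angular":[0,0,0],"gripper":-1},
    {"linear":[-35,0,0],"angular":[0,0,0],"gripper":-1},
    {"linear":[-40,0,0],"angular":[0,0,0],"gripper":-1},
    {"linear":[-45,0,0],"angular":[0,0,0],"gripper":-1},
    {"linear":[-50,0,0],"angular":[0,0,0],"gripper":-1},
  ],
)

```text
time_s: 7.5
position: [0.6019, -0.1819, 0.2276]
tool_rot: [[-0.995, 0.104, -0.0], [0.104, 0.995, -0.0], [0.0, -0.0, -1.0]]
ft_force: [-3.7, 1.1, 3.0]
grip_width: 0.0002
```

```bash
python3 look.py L5
```

```text
7.5 tcp in machine [-0.0151 -0.0404  0.2276] F mach [-3.8  0.7  3. ]
```

View pics/L5.png

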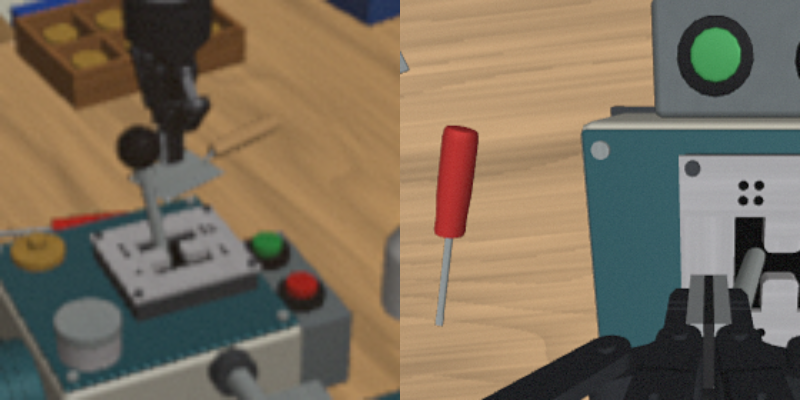

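>>> servo_tool(
  commands=[
    {"linear":[-5,0,0],"angular":[0,0,0],"gripper":-1},
    {"linear":[-10,0,0],"angular":[0,0,0],"gripper":-1},
    {"linear":[-15,0,0],"angular":[0,0,0],"gripper":-1},
    {"linear":[-20,0,0],"angular":[0,0,0],"gripper":-1},
    {"linear":[-25,0,0],"angular":[0,0,0],"gripper":-1},
    {"linear":[-25,0,0],"angular":[0,0,0],"gripper":-1},
  ],
)

```text
time_s: 8.2
position: [0.6273, -0.1846, 0.2265]
tool_rot: [[-0.995, 0.104, -0.0], [0.104, 0.995, 0.0], [0.0, 0.0, -1.0]]
ft_force: [-1.5, -0.4, -0.6]
grip_width: 0.0004
```

>>> servo_tool(
  commands=[
    {"linear":[-3,0,0],"angular":[0,0,0],"gripper":-1},
    {"linear":[-6,0,0],"angular":[0,0,0],"gripper":-1},
    {"linear":[-6,0,0],"angular":[0,0,0],"gripper":-1},
  ],
)

```text
time_s: 8.5
position: [0.633, -0.1853, 0.2271]
tool_rot: [[-0.995, 0.104, 0.0], [0.104, 0.995, -0.0], [-0.0, 0.0, -1.0]]
ft_force: [-1.5, 0.1, -1.7]
grip_width: 0.0
```

>>> servo_tool(
  commands=[
    {"linear":[-2,0,0],"angular":[0,0,0],"gripper":-1},
    {"linear":[-4,0,0],"angular":[0,0,0],"gripper":-1},
    {"linear":[-4,0,0],"angular":[0,0,0],"gripper":-1},
  ],
)

```text
time_s: 8.8
position: [0.6356, -0.1855, 0.227]
tool_rot: [[-0.995, 0.104, -0.003], [0.104, 0.995, 0.001], [0.003, 0.0, -1.0]]
ft_force: [-8.9, 1.0, -2.3]
grip_width: 0.0
```

>>> servo_tool(
  commands=[
    {"linear":[-2,0,0],"angular":[0,0,0],"gripper":-1},
    {"linear":[-2,0,0],"angular":[0,0,0],"gripper":-1},
  ],
)

```text
time_s: 9.0
position: [0.6369, -0.1856, 0.2268]
tool_rot: [[-0.995, 0.105, -0.006], [0.105, 0.995, 0.001], [0.006, 0.001, -1.0]]
ft_force: [-13.2, 1.8, -1.9]
grip_width: -0.0
```

```bash
python3 look.py L6
```

```text
9.0 tcp in machine [ 0.0201 -0.0404  0.2268] F mach [-13.3   0.4  -1.9]
```

View pics/L6.png

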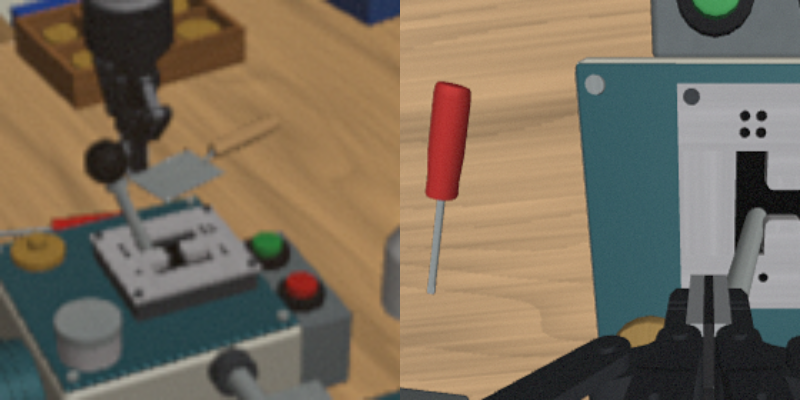

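>>> servo_tool(
  commands=[
    {"linear":[10,0,0],"angular":[0,0,0],"gripper":-1},
    {"linear":[30,0,0],"angular":[0,0,0],"gripper":-1},
    {"linear":[60,0,0],"angular":[0,0,0],"gripper":-1},
    {"linear":[90,2,0],"angular":[0,0,0],"gripper":-1},
    {"linear":[120,4,0],"angular":[0,0,0],"gripper":-1},
    {"linear":[134,4,0],"angular":[0,0,0],"gripper":-1},
    {"linear":[134,4,0],"angular":[0,0,0],"gripper":-1},
    {"linear":[134,4,0],"angular":[0,0,0],"gripper":-1},
  ],
)

```text
time_s: 9.9
position: [0.5066, -0.1683, 0.2282]
tool_rot: [[-0.995, 0.104, 0.003], [0.104, 0.995, -0.001], [-0.003, -0.001, -1.0]]
ft_force: [-0.3, -0.6, 0.8]
grip_width: -0.0002
```

```bash
python3 look.py L7; python3 - <<'E'
from h import *; from rig import env
from scipy.optimize import least_squares
s=env.observe(); p=env.get_image("wrist"); T=np.array(p["T_tool_cam"])
W=np.eye(4); W[:3,:3]=s["tool_rot"]; W[:3,3]=s["position"]; p["cam_to_world"]=W@T
f=p["frame"].astype(int); b,g,r=f[...,0],f[...,1],f[...,2]
x=np.load("pose.npy");R,t=M(x)
B=R@[-.111,-.036,.107]+t
m=((g>r+40)&(g>b+25)).astype(np.uint8); n,_,st,c=cv2.connectedComponentsWithStats(m)
print("pred",proj(p,B),"seen",[(c[i].round(1),st[i]) for i in range(1,n) if st[i,4]>200])
q=env.get_image("scene"); k=q["frame"].max(2)<45
ks,n=cen(k,(215,165,238,187)); print(ks,n)
a=np.array([np.tan(.28),-np.tan(.235),1]); print("pred knob scene",proj(q,R@(np.array([0,0,.08])+.165*a/np.linalg.norm(a))+t), proj(q,R@[.045,-.038,.234]+t))
cv2.imwrite("pics/w7.png",p["frame"])
E
```

```text
9.9 tcp in machine [-0.1112 -0.0369  0.2282] F mach [-0.2 -0.6  0.8]
pred [[276.98502104 210.10827467]] seen [(array([276.1, 210. ]), array([261, 194,  31,  33, 794], dtype=int32))]
[231.53846154 178.38461538] 104
pred knob scene [[232.59931447 178.36314316]] [[232.30059352 178.39586897]]
```

View pics/L7.png

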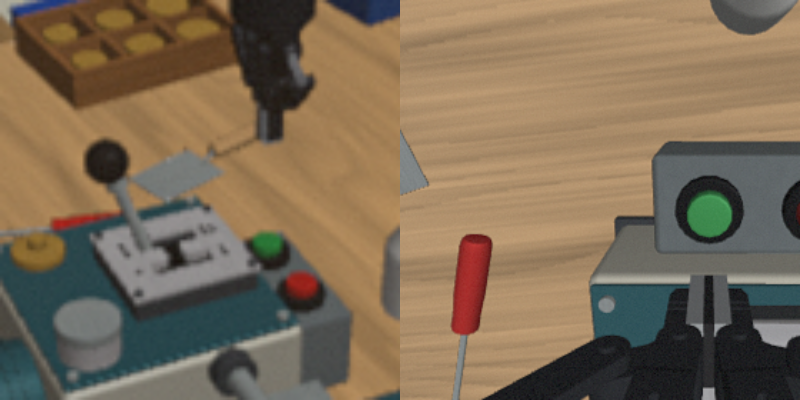

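View pics/w7.png

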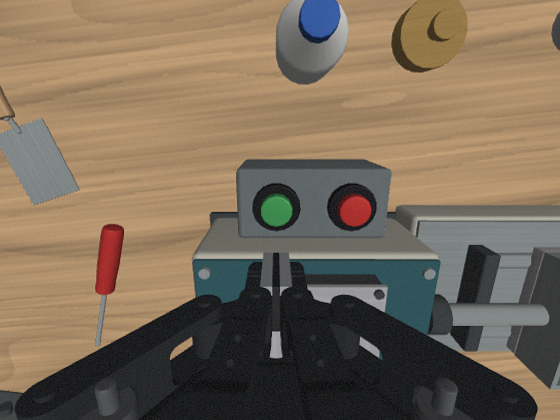

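>>> servo_tool(
  commands=[
    {"linear":[0,0,40],"angular":[0,0,0],"gripper":-1},
    {"linear":[0,0,80],"angular":[0,0,0],"gripper":-1},
    {"linear":[0,0,100],"angular":[0,0,0],"gripper":-1},
    {"linear":[0,0,104],"angular":[0,0,0],"gripper":-1},
    {"linear":[0,0,107],"angular":[0,0,0],"gripper":-1},
    {"linear":[0,0,110],"angular":[0,0,0],"gripper":-1},
    {"linear":[0,0,112],"angular":[0,0,0],"gripper":-1},
    {"linear":[0,0,112],"angular":[0,0,0],"gripper":-1},
  ],
)

```text
time_s: 10.9
position: [0.5064, -0.1682, 0.1162]
tool_rot: [[-0.995, 0.104, 0.002], [0.104, 0.995, -0.001], [-0.003, -0.001, -1.0]]
ft_force: [1.3, 0.7, 3.1]
grip_width: -0.0004
```

>>> servo_tool(
  commands=[
    {"linear":[0,0,2],"angular":[0,0,0],"gripper":-1},
    {"linear":[0,0,4],"angular":[0,0,0],"gripper":-1},
    {"linear":[0,0,6],"angular":[0,0,0],"gripper":-1},
    {"linear":[0,0,6],"angular":[0,0,0],"gripper":-1},
  ],
)

```text
time_s: 11.3
position: [0.5064, -0.1683, 0.1118]
tool_rot: [[-0.995, 0.104, 0.003], [0.104, 0.995, -0.002], [-0.004, -0.002, -1.0]]
ft_force: [-3.1, 1.9, 22.8]
grip_width: 0.0002
```

>>> servo_tool(
  commands=[
    {"linear":[0,0,6],"angular":[0,0,0],"gripper":-1},
    {"linear":[0,0,0],"angular":[0,0,0],"gripper":-1},
    {"linear":[0,0,-15],"angular":[0,0,0],"gripper":-1},
    {"linear":[0,0,-50],"angular":[0,0,0],"gripper":-1},
    {"linear":[30,0,-90],"angular":[0,0,0],"gripper":-1},
    {"linear":[60,0,-120],"angular":[0,0,0],"gripper":-1},
    {"linear":[60,0,-120],"angular":[0,0,0],"gripper":-1},
    {"linear":[60,0,-120],"angular":[0,0,0],"gripper":-1},
  ],
)

```text
time_s: 12.1
position: [0.4456, -0.1615, 0.2294]
tool_rot: [[-0.994, 0.105, 0.0], [0.105, 0.994, -0.0], [-0.0, -0.0, -1.0]]
ft_force: [0.6, -0.4, -0.3]
grip_width: -0.0001
```

```bash
python3 - <<'E'
from h import *; from rig import env
q=env.get_image("scene"); k=q["frame"].max(2)<45
print(cen(k,(215,165,238,187)))
cv2.imwrite("pics/s8.png",q["frame"])
t=env.get_image("top"); cv2.imwrite("pics/t8.png",t["frame"])
print(env.observe()["ft_force"],env.observe()["time_s"])
for nm,p,f0 in (("scene",q,"pics/scene0.png"),("top",t,"pics/top0.png")):
    o=cv2.imread(f0)
    d=cv2.absdiff(o,p["frame"]).max(2); cv2.imwrite(f"pics/d_{nm}.png",np.minimum(d.astype(int)*3,255).astype(np.uint8))
E
```

```text
(array([231.59813084, 178.28971963]), 107)
[-0.1123263   0.3542033  -0.37663318] 12.2
```

View pics/s8.png

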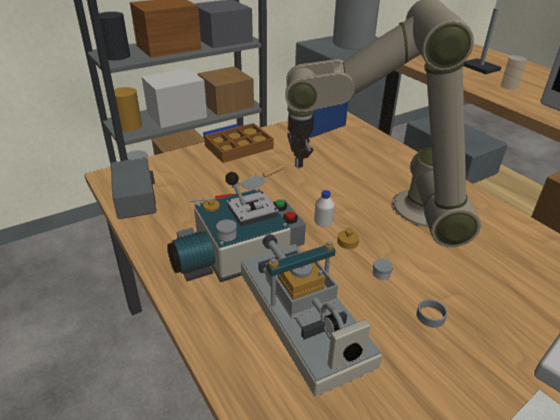

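View pics/d_scene.png

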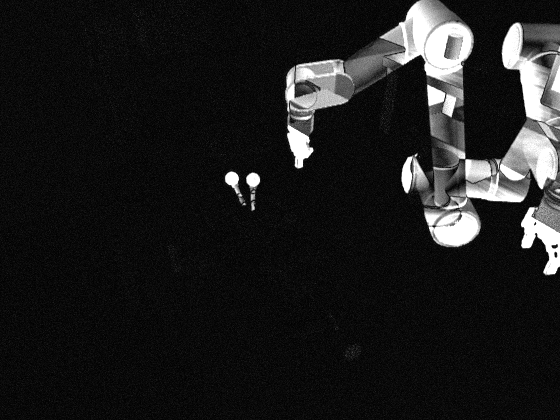

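The difference picture shows only the arm and the lever (knob from about (252,180) to (232,178)) and faint spots at the motor and shear drive. The loose things and buttons are unchanged.

```bash
python3 -c "
from rig import env
print(env.close_job())"
```

```text
the job is handed in; nothing more can be done
None
```

The lever is in third and the start button has been pressed and let go. I handed the job in at about 12 s of the 48 s allowed.

- **Lever:** I pushed the knob with the shut fingertips, right to its stop (12 N) and then forward to its stop (13 N). After the fingers withdrew, the knob was within 1 px of where third should put it in the scene picture, and it was still there after the button press.
- **Start button:** I pressed it until it bottomed at 23 N, with the fingertips about 6 mm below where contact should be. I then let go and moved the arm clear.
- **Last checks:** A before-and-after comparison of the scene picture showed only the arm and lever moved. The only other changes were faint spots at the motor and drive. Both buttons were up, the loose things were unmoved, and the wrist force was about 0.5 N.
- **Disagreement:** The deck corners were 2–3 px off in my machine-pose fit. The gate plate and buttons fitted to within 1 px, so I relied on those. I saved the top-view comparison but did not look at it.

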